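Continuity check of a terminal plate in a spring-return contact jig

ROBOT

A 6-joint arm with a two-finger parallel gripper is mounted at the origin on the work surface; the furniture and walls round the work are solid. World frame = base frame: x ahead of the robot, y to its left, z up, the work surface at z = 0. Lengths are in mm, angles in rad, forces in N, time in s.
With the tool pointing down it reaches from about 375 to 975 mm from the base axis. Payload 3.8 kg.
Tool frame: the origin (TCP) lies midway between the tips of the shut fingers; the grasp point (between the pads) lies r.grip_depth behind it (r.grip_depth is the distance from the TCP to the grasp point, in mm); x points along the fingers, z is the direction in which the jaws open and shut, and the axes are right-handed (so a half turn about x gives the same grasp; the last joint's range is limited). The gripper opens to 88 mm and grips with 3 to 60 N. Pads are 18 mm wide; open, the fingers measure 123 mm over their backs; the gripper's body (75 mm by 187 mm) begins 45 mm behind the grasp point.
Start: joints at [1.239, 0.264, 1.604, -0, 1.274, -0.037], TCP at [196.118, 645.876, 238.706] pointing down, gripper open.
Joint ranges: [-2.63, 2.63], [-0.94, 2.18], [0.31, 2.57], [-1.31, 4.45], [0, 2.66], [-2.55, 2.55]. Speed limits (rad/s): [2.57, 2.57, 3.14, 3.14, 3.14, 3.14].

INTERFACE

Orientations are given as [roll, pitch, yaw] about the fixed x, y, z axes, in that order (R = Rz(yaw) Ry(pitch) Rx(roll)).
In Python, from station import sensors, cams, workorder, r gives the robot as it stands.
- The arm moves only by the tool servo_tool, never from a script. Its argument "targets" is a list of rows, each an object with "turn": the turn, a rotation vector about the tool's x, y, z in degrees, a list of three; "translation": the shift along the tool's x, y, z in m, a list of three; "grip": the closure, from 0 (fully open) to 1 (shut). A call has 1 to 12 rows; each row shifts and turns the commanded pose from where the row before left it, along the tool's axes as they then stand; what a row does not reach is not made up. A row lasts 1/12 s, in which the tool goes at most 41.7 mm and 7.16 degrees, less where a joint would pass 70% of its speed; a pose out of reach is approached as far as the arm can. A call with a gripper value outside its range is refused whole. The fingers move at their own pace and stop on an object; "force" is the grip in N (left out, the last holds). Time passes only in rows, so rows that do not move let the fingers close. It gives the time, the measured TCP pose, the force and the opening at its end, in the units of the state.
- sensors.get_state(): the state, without advancing time (a new reading comes with each control period).
- cams.snapshot(name): name is "side" or "top" or "wrist"; returns the picture (384x512x3 uint8, red, green, blue); there is no depth.
- cams.get_calibration(name): a dict with "K" (3x3 intrinsics, pixels), "world_to_cam" (4x4, takes a point from world to camera coordinates); the wrist camera has in their place "T_tool_cam" (4x4, takes a point from camera to tool coordinates, whose origin is the TCP and whose axes are the tool frame's). Camera axes: x right, y up, looking along -z (the intrinsics and any distortion apply to the point x, -y, -z); pixel columns grow to the right and rows downward; lengths in mm; the calibration is good to about 2 mm. A picture is of the moment at which its call begins: read the wrist's pose just before it. get_calibration takes no time and is no camera call.
- workorder.close_job(): hands the job in, once; it reports no verdict.
The state is a dict: "time_s": time; "joint_positions": joint angles; "dq": joint speeds; "joint_torque": joint torques, N m; "ee_pos": TCP position; "tcp_rot": TCP orientation; "force": force on the tool from outside, world axes, zero at the start; "wrist_torque": the same for the moment, N m; "finger_gap": finger opening in mm.
Only numpy, scipy, OpenCV 4.12 (cv2) and the standard library are available. Lean on these libraries where they do the work, as an engineer would, in place of code of your own. Each camera call takes 0.05 s, during which the arm holds its last target.

TASK

Check this loudspeaker terminal plate in the test jig: press it fully flush into the jig's square nest, posts up and side by side so that each post faces one of the two brass contacts, and let go of it. Then pull the jig's spring-loaded slide out by its wooden handle until its pointer stands at the broad mark, so that both contacts press on the posts, and finish while still holding the handle there for the reading. Leave the other things on the bench where they are.

Things in the scene. Friction and masses are not known exactly. Their poses are not given: they have to be found in the camera images.
- terminal: Terminal plate, the only one on the bench: black square plate 62 x 62 x 3 mm with two upright pale round posts, 13 mm in diameter, tops 24 mm above the underside; lies loose on the bench, posts up, about 0.1 kg. Origin: centre of the underside, z up. The posts stand on its y axis at y = +13 and -13 mm (39 mm across both).
- jig: Test jig screwed to the bench. Origin: bench level under the nest's middle; x from the handle side to the back, y left, z up. Plywood board 12 mm thick, x -60..160, y -102..83 mm. Nest block 86 x 86 mm, bare metal top at z = 56 mm. Two metal rod guides at y = +-58 mm (x -55..-5, top z = 48). Grey tester box at the back (x 100..152, top z = 64). Slide's contact bar behind the nest: see bar.
- nest (a point): Centre of the wooden floor of the nest's square recess, 53 mm above the bench over the jig's origin, with the jig's axes. Recess 64 x 64 mm, 3 mm deep, 1.5 mm chamfer: a plate fully home has its underside on the floor and its top flush with the nest's top. The contacts meet the posts only when the plate's y axis lies along the jig's y axis (either way round).
- slide (a joint): Travel of the spring-return slide in m: 0 pushed in by its springs (its rest), growing as the handle is pulled towards the jig's -x. The pointer is at the mark at 0.039; end stop at 0.048. The springs pull back with about 6.3 N at 0 and 13.3 N at the mark (the two contacts add about 2.4 N).
- bar (a point): Middle of the top of the slide's black contact bar, which lies behind the nest along the jig's y axis on two uprights: with the slide in, x 56..76 mm of the jig, 136 mm wide, top 74 mm above the bench; its underside passes 1.5 mm above the nest. Moves with the slide.
- handle (a point): Middle of the slide's wooden handle: round bar 18 mm in diameter, 150 mm long, along the jig's y axis, centre 36 mm above the bare bench; moves with the slide. With the slide in it is at x = -120 mm of the jig, and 48 mm are free between it and the collars on the rods (y = +-58 mm), more in the middle.
- pointer (a point): Tip of the slide's steel pointer, on the right-hand side of the jig above the graduated strip; moves with the slide.
- mark (a point): The broad black line across the graduated metal strip on the right-hand side of the jig, at x = 29 mm, y = -86 mm of the jig, with the jig's axes; the pointer is over it when the slide is pulled out 39 mm.
- left_contact: Left brass spring contact on the front of the contact bar, 8 mm in diameter, axis at y = +13 mm of the jig, 5.5 mm above the nest's top. Origin: middle of its front face, at x = 40 mm of the jig with the slide in. It meets the post of a seated plate after about 33.5 mm of slide travel, then yields 14 mm with a light spring (1.2 N at the mark).
- right_contact: Right brass spring contact, the same at y = -13 mm of the jig.
- coil: Bystander: copper coil on a white spool, 58 mm in diameter, 22 mm high. Origin: centre of the underside.
- tape: Bystander: black roll of tape, 66 mm in diameter, 19 mm high. Origin: centre of the underside.
- screwdriver: Bystander: screwdriver, 197 mm long, 29 mm thick. Origin: centre of the underside.
- tweeter: Bystander: round dome tweeter, 76 mm in diameter, 37 mm high. Origin: centre of the underside.
- tape_measure: Bystander: tape measure, 77 x 37 mm, 62 mm high. Origin: centre of the underside.
There are look-alikes about, which are no part of the job. What is shaped like the terminal but red or turquoise is not meant.

How it is judged:
By the outcome, as a careful person would: the job done as asked, in the order asked, and still so for the second after the job is handed in, while the arm keeps its last pose, push and grip.
It also fails if it takes over 54 s, if anything falls off the work surface, if the arm or the gripper's body presses on something with over 40 N, if the wrist force passes 120 N, or if a joint passes its speed limit or range.

## Working session

There is one attempt and no reset: what is moved stays moved. The work goes in short steps, Python scripts to look and compute and a tool call to move; the robot and the scene stay as the last step left them, time stands still between calls to the robot, and variables do not carry over. Pictures are saved under pics/ and viewed, and the job is handed in when it is done.

Besides the shell and the picture viewer there is one more tool, called after ">>>" by a JSON object that holds its "api" and its "payload". servo_tool: Moves the arm, as the interface text tells. Its arguments: {"type":"object","properties":{"targets":{"type":"array"},"force":{"type":"number"}},"required":["targets"]}

```bash
mkdir -p pics; ls; python3 - <<'E'
from station import sensors,cams,workorder,r
import cv2
print(sensors.get_state()); print(r.grip_depth)
for n in ["side","top","wrist"]:
    im=cams.snapshot(n); cv2.imwrite(f"pics/{n}0.png",cv2.cvtColor(im,cv2.COLOR_RGB2BGR)); print(n,cams.get_calibration(n))
E
```

```text
pics
{'time_s': 0.0, 'joint_positions': array([ 1.23909513e+00,  2.64717370e-01,  1.60536301e+00, -4.52633622e-05,
        1.27369363e+00, -3.68950822e-02]), 'dq': array([ 0.00053018, -0.00216923, -0.00052538, -0.00101414, -0.00056431,
        0.00104397]), 'joint_torque': array([ 9.47410881e-04, -5.02117217e+01, -3.56873059e+01,  7.30332755e-02,
        2.96608906e-02, -1.64747794e-04]), 'ee_pos': array([195.90660227, 645.20708259, 237.41804691]), 'tcp_rot': array([ 3.12452264,  1.56861454, -1.88265915]), 'force': array([-0.06584527,  0.16416104, -0.35957251]), 'wrist_torque': array([ 0.02675067,  0.0321692 , -0.06662933]), 'finger_gap': 88.25425979067921}
18.700000000000003
side {'K': array([[433.2051091 ,   0.        , 259.35906932],
       [  0.        , 433.2051091 , 188.79309859],
       [  0.        ,   0.        ,   1.        ]]), 'world_to_cam': array([[ 9.96670125e-01,  8.15358410e-02,  7.53668010e-04,
        -5.21178792e+02],
       [-4.33567431e-02,  5.22106753e-01,  8.51777395e-01,
        -5.85047180e+01],
       [ 6.90568911e-02, -8.48973760e-01,  5.23903332e-01,
    
[... 454 characters left out ...]
+02],
       [-1.58884713e-01,  1.24599796e-02,  9.87218515e-01,
        -1.38369063e+03],
       [ 0.00000000e+00,  0.00000000e+00,  0.00000000e+00,
         1.00000000e+00]])}
wrist {'K': array([[339.44029968,   0.        , 259.24146045],
       [  0.        , 339.44029968, 190.68078395],
       [  0.        ,   0.        ,   1.        ]]), 'T_tool_cam': array([[-3.72551319e-04,  2.60015028e-01, -9.65604498e-01,
        -1.46509938e+02],
       [ 7.28041388e-04,  9.65604379e-01,  2.60014716e-01,
         6.63337767e+01],
       [ 9.99999666e-01, -6.06131213e-04, -5.49038888e-04,
        -6.49688862e-01],
       [ 0.00000000e+00,  0.00000000e+00,  0.00000000e+00,
         1.00000000e+00]])}
```

View pics/side0.png

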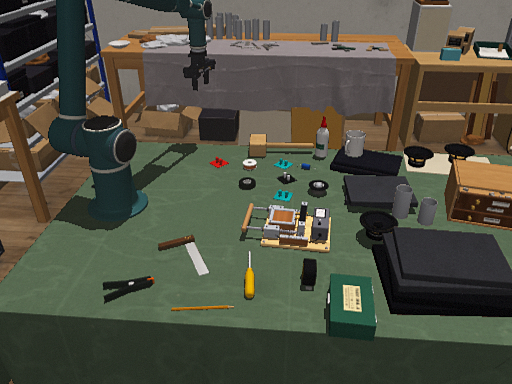

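View pics/top0.png

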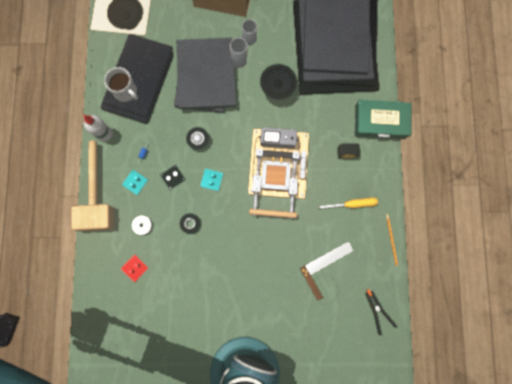

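View pics/wrist0.png

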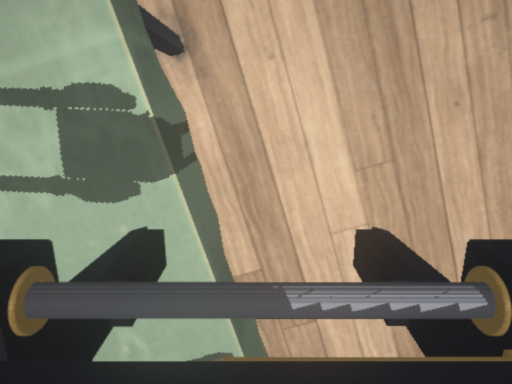

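```bash
cat > h.py <<'E'
import numpy as np,cv2
from scipy.spatial.transform import Rotation as R
from station import sensors,cams,workorder,r
def tool():
    s=sensors.get_state(); T=np.eye(4); T[:3,:3]=R.from_euler('xyz',s['tcp_rot']).as_matrix(); T[:3,3]=s['ee_pos']; return T,s
def c2w(name,T=None):
    c=cams.get_calibration(name)
    return c['K'],(T@c['T_tool_cam'] if name=='wrist' else np.linalg.inv(c['world_to_cam']))
def unproj(px,z,K,M):
    px=np.atleast_2d(px).astype(float); d=np.c_[(px[:,0]-K[0,2])/K[0,0],-(px[:,1]-K[1,2])/K[1,1],-np.ones(len(px))]
    d=d@M[:3,:3].T; o=M[:3,3]; return o+d*((z-o[2])/d[:,2])[:,None]
def proj(P,K,M):
    P=np.atleast_2d(P); q=(P-M[:3,3])@M[:3,:3]; return np.c_[K[0,0]*q[:,0]/-q[:,2]+K[0,2], -K[1,1]*q[:,1]/-q[:,2]+K[1,2]]
def save(im,fn): cv2.imwrite(fn,cv2.cvtColor(im,cv2.COLOR_RGB2BGR))
def shot(name,fn):
    T,s=tool(); im=cams.snapshot(name); save(im,fn); np.savez(fn+'.npz',T=T,im=im); return T,im,s
E
python3 - <<'E'
from h import *
a=cv2.imread('pics/top0.png');b=cv2.imread('pics/side0.png')
A=cv2.resize(a[110:240,110:320],None,fx=3.6,fy=3.6,interpolation=cv2.INTER_CUBIC)
B=cv2.resize(b[140:260,200:345],None,fx=5,fy=5,interpolation=cv2.INTER_CUBIC)
cv2.imwrite('pics/topc.png',A);cv2.imwrite('pics/sidec.png',B)
K,M=c2w('top')
print(unproj([[173,176]],3,K,M),unproj([[278,175]],56,K,M),unproj([[273,213]],36,K,M))
E
```

```text
[[614.9708521  231.59817269   3.        ]] [[ 608.21146176 -108.95531805   56.        ]] [[489.37453302 -93.22774287  36.        ]]
```

View pics/topc.png

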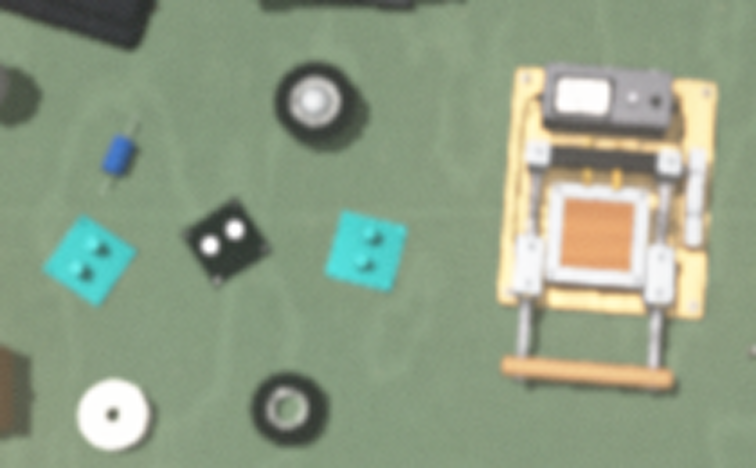

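View pics/sidec.png

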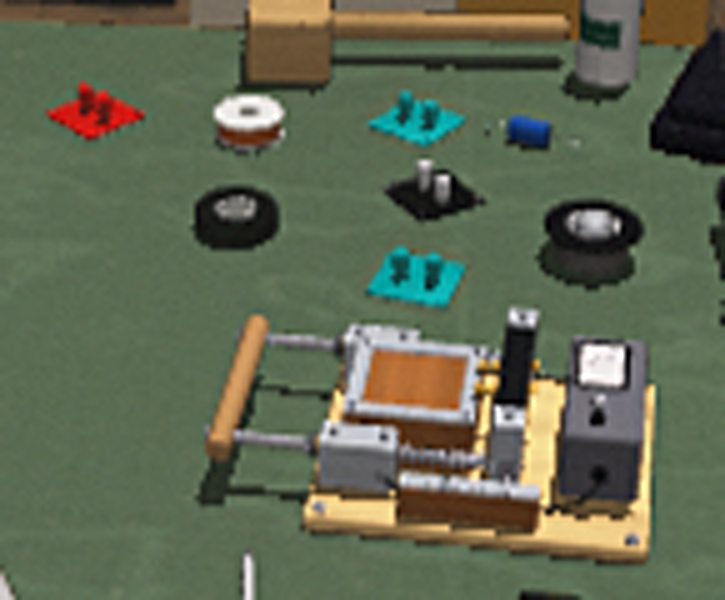

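```bash
cat >> h.py <<'E'
def plan(goal,jaw_deg,n=12,T=None):
    """pointing down rows toward goal TCP (mm), jaw(z) yaw world deg (mod 180 nearest)"""
    if T is None: T,_=tool()
    z=T[:3,2]; cur=np.degrees(np.arctan2(z[1],z[0])); d=(jaw_deg-cur+90)%180-90
    a=np.radians(cur+d); Z=np.array([np.cos(a),np.sin(a),0]);X=np.array([0,0,-1.]);Y=np.cross(Z,X)
    G=np.c_[X,Y,Z]; rv=R.from_matrix(T[:3,:3].T@G).as_rotvec()
    print('cur jaw',round(cur,2),'turn',np.round(np.degrees(rv),2),'per row',np.round(np.degrees(rv)/n,2))
    R0=T[:3,:3];D=(np.array(goal)-T[:3,3])
    print('dist',np.round(D,1),'per row %.1f'%(np.linalg.norm(D)/n))
    for i in range(n):
        Ri=R0@R.from_rotvec(rv*i/n).as_matrix()
        # translation applied along axes as row begins; n rows
        print(np.round(Ri.T@D/n/1000,4).tolist())
    print('final-axes:',np.round(G.T@D,1))
E
python3 - <<'E'
from h import *
T,s=tool(); print(np.round(T,3))
Z=T[:3,2]
plan([615,232,150],122.6,24)
E
```

```text
[[-1.00000e-03 -9.57000e-01  2.91000e-01  1.95908e+02]
 [-2.00000e-03  2.91000e-01  9.57000e-01  6.45355e+02]
 [-1.00000e+00  0.00000e+00 -2.00000e-03  2.37658e+02]
 [ 0.00000e+00  0.00000e+00  0.00000e+00  1.00000e+00]]
cur jaw 73.11 turn [-49.49  -0.09  -0.05] per row [-2.06 -0.   -0.  ]
dist [ 419.1 -413.4  -87.7] per row 24.8
[0.0037, -0.0217, -0.0114]
[0.0037, -0.0213, -0.0122]
[0.0037, -0.0208, -0.0129]
[0.0037, -0.0204, -0.0137]
[0.0037, -0.0199, -0.0144]
[0.0037, -0.0193, -0.0151]
[0.0037, -0.0188, -0.0158]
[0.0037, -0.0182, -0.0165]
[0.0037, -0.0176, -0.0171]
[0.0037, -0.017, -0.0177]
[0.0037, -0.0163, -0.0183]
[0.0037, -0.0156, -0.0189]
[0.0037, -0.0149, -0.0194]
[0.0037, -0.0142, -0.02]
[0.0037, -0.0135, -0.0205]
[0.0037, -0.0128, -0.0209]
[0.0037, -0.012, -0.0214]
[0.0037, -0.0112, -0.0218]
[0.0037, -0.0104, -0.0222]
[0.0037, -0.0096, -0.0226]
[0.0037, -0.0088, -0.0229]
[0.0037, -0.008, -0.0232]
[0.0037, -0.0071, -0.0235]
[0.0037, -0.0063, -0.0237]
final-axes: [  87.7 -130.4 -574. ]
```

>>> {"api": "servo_tool", "payload": {"targets": [{"translation":[0.005,-0.029,-0.0152],"turn":[0,0,0],"grip":0},{"translation":[0.005,-0.029,-0.0152],"turn":[0,0,0],"grip":0},{"translation":[0.005,-0.029,-0.0152],"turn":[0,0,0],"grip":0},{"translation":[0.005,-0.029,-0.0152],"turn":[0,0,0],"grip":0},{"translation":[0.005,-0.029,-0.0152],"turn":[0,0,0],"grip":0},{"translation":[0.005,-0.029,-0.0152],"turn":[0,0,0],"grip":0},{"translation":[0.005,-0.029,-0.0152],"turn":[0,0,0],"grip":0},{"translation":[0.005,-0.029,-0.0152],"turn":[0,0,0],"grip":0},{"translation":[0.005,-0.029,-0.0152],"turn":[0,0,0],"grip":0},{"translation":[0.005,-0.029,-0.0152],"turn":[0,0,0],"grip":0},{"translation":[0.005,-0.029,-0.0152],"turn":[0,0,0],"grip":0},{"translation":[0.005,-0.029,-0.0152],"turn":[0,0,0],"grip":0}], "force": 20}}

```text
time_s: 1.15
ee_pos: [476.9, 368.8, 178.2]
tcp_rot: [2.379, 1.57, -2.628]
force: [0.1, 0.6, 0.0]
finger_gap: 88.1
```

>>> {"api": "servo_tool", "payload": {"targets": [{"translation":[0.005,-0.029,-0.0152],"turn":[0,0,0],"grip":0},{"translation":[0.005,-0.029,-0.0152],"turn":[0,0,0],"grip":0},{"translation":[0.005,-0.029,-0.0152],"turn":[0,0,0],"grip":0},{"translation":[0.005,-0.029,-0.0152],"turn":[0,0,0],"grip":0},{"translation":[0.005,-0.029,-0.0152],"turn":[0,0,0],"grip":0},{"translation":[0.005,-0.029,-0.0152],"turn":[0,0,0],"grip":0},{"translation":[0,0,0],"turn":[-7,0,0],"grip":0},{"translation":[0,0,0],"turn":[-7,0,0],"grip":0},{"translation":[0,0,0],"turn":[-7,0,0],"grip":0},{"translation":[0,0,0],"turn":[-7,0,0],"grip":0},{"translation":[0,0,0],"turn":[-7,0,0],"grip":0},{"translation":[0,0,0],"turn":[-7,0,0],"grip":0}]}}

```text
time_s: 2.15
ee_pos: [615.8, 232.2, 148.1]
tcp_rot: [1.419, 1.57, -2.849]
force: [0.2, 0.3, -0.1]
finger_gap: 88.0
```

>>> {"api": "servo_tool", "payload": {"targets": [{"translation":[0,0,0],"turn":[-6,0,0],"grip":0},{"translation":[0,0,0],"turn":[-1,0,0],"grip":0},{"translation":[0,0,0],"turn":[0,0,0],"grip":0}]}}

```text
time_s: 2.4
ee_pos: [615.9, 232.3, 148.4]
tcp_rot: [1.356, 1.57, -2.798]
force: [-0.8, -0.3, -0.0]
finger_gap: 88.2
```

```bash
python3 - <<'E'
from h import *
T,im,s=shot('wrist','pics/w1.png'); print(np.round(T,3),s['time_s'],s['finger_gap'])
E
```

```text
[[-1.00000e-03 -8.48000e-01 -5.30000e-01  6.15888e+02]
 [-0.00000e+00 -5.30000e-01  8.48000e-01  2.32344e+02]
 [-1.00000e+00  1.00000e-03  0.00000e+00  1.48355e+02]
 [ 0.00000e+00  0.00000e+00  0.00000e+00  1.00000e+00]] 2.4 88.23616514309767
```

View pics/w1.png

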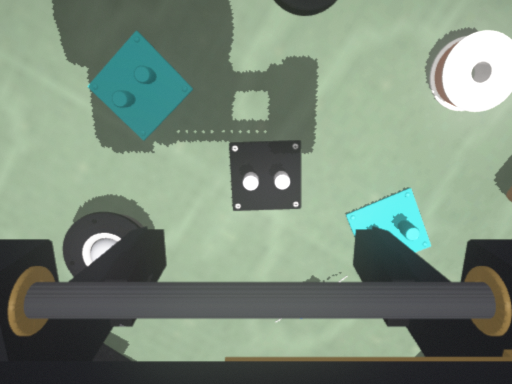

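```bash
python3 - <<'E'
from h import *
d=np.load('pics/w1.png.npz'); im=d['im'];T=d['T']; K,M=c2w('wrist',T)
g=im.max(axis=2).astype(int)
m=np.zeros(g.shape,np.uint8); sub=(g<70); m[136:216,222:312]=sub[136:216,222:312]
n,l,st,c=cv2.connectedComponentsWithStats(m); k=1+np.argmax(st[1:,4]); 
cs=cv2.findContours((l==k).astype(np.uint8),cv2.RETR_EXTERNAL,cv2.CHAIN_APPROX_NONE)[0][0]
print(st[k])
W=unproj(cs[:,0,:],3,K,M)
rect=cv2.minAreaRect(W[:,:2].astype(np.float32)); print(rect)
# posts tops
p=(g>200).astype(np.uint8); q=np.zeros_like(p); q[165:198,238:296]=p[165:198,238:296]
n,l,st,c=cv2.connectedComponentsWithStats(q); print(st[1:],c[1:]); 
big=[i for i in range(1,n) if st[i,4]>80]
P=unproj(c[big],24,K,M); print(P, np.degrees(np.arctan2(*(P[-1]-P[0])[[1,0]])))
E
python3 -c "
import cv2;a=cv2.imread('pics/w1.png');cv2.imwrite('pics/w1c.png',cv2.resize(a[130:220,210:320],None,fx=6,fy=6,interpolation=cv2.INTER_CUBIC))"
```

```text
[ 230  141   70   35 1706]
((598.96923828125, 226.76858520507812), (29.740520477294922, 59.59397888183594), 33.791961669921875)
[[243 175  15  15 176]
 [275 174  15  15 180]] [[250.22159091 182.36363636]
 [281.97777778 181.28333333]]
[[619.19564485 225.10905071  24.        ]
 [604.59895255 246.71568955  24.        ]] 124.04158956974408
```

View pics/w1c.png

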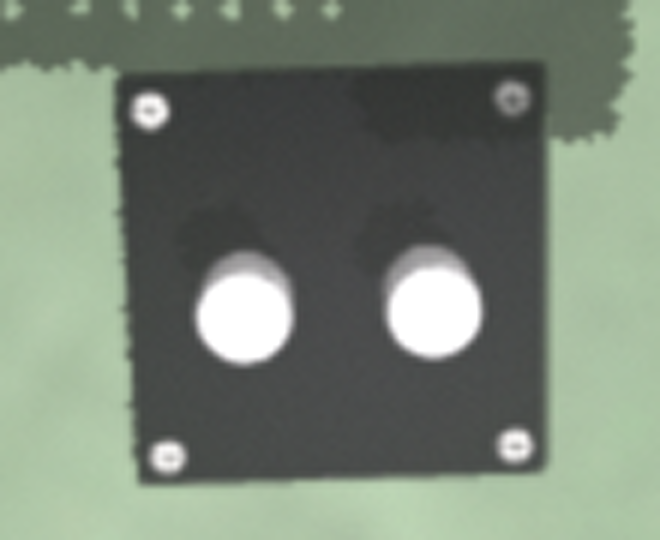

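```bash
python3 - <<'E'
from h import *
d=np.load('pics/w1.png.npz');T=d['T']; K,M=c2w('wrist',T)
W=unproj([[229.7,142.1],[300.7,140.5],[301,208],[233.3,210.5]],3,K,M);print(W,W.mean(0))
for a,b in((0,1),(3,2),(0,3),(1,2)):
  v=W[b]-W[a];print(np.linalg.norm(v),np.degrees(np.arctan2(v[1],v[0])))
plan([612,236,60],124,1); T,s=tool(); print(s['joint_positions'])
E
```

```text
[[602.91528808 193.78790443   3.        ]
 [569.47629342 244.63636904   3.        ]
 [619.76733282 278.71404332   3.        ]
 [654.23141136 228.11000305   3.        ]] [611.59758142 236.31207996   3.        ]
60.85830031729094 123.32974131736914
61.225334636713384 124.2569726028854
61.7361398354233 33.776052430797684
60.74929240648719 34.12193072265242
cur jaw 121.96 turn [-2.04  0.01 -0.03] per row [-2.04  0.01 -0.03]
dist [ -3.9   3.6 -88.4] per row 88.6
[0.0884, 0.0013, 0.0052]
final-axes: [88.4  1.2  5.2]
[ 3.22892397e-01  2.99632596e-01  1.73057686e+00  2.60074129e-05
  1.11193743e+00 -1.80567373e+00]
```

>>> {"api": "servo_tool", "payload": {"targets": [{"translation":[0.016,0.0012,0.0052],"turn":[-2,0,0],"grip":0.3},{"translation":[0.018,0,0],"turn":[0,0,0],"grip":0.3},{"translation":[0.018,0,0],"turn":[0,0,0],"grip":0.3},{"translation":[0.018,0,0],"turn":[0,0,0],"grip":0.3},{"translation":[0.018,0,0],"turn":[0,0,0],"grip":0.3},{"translation":[0.018,0,0],"turn":[0,0,0],"grip":0.3},{"translation":[0,0,0],"turn":[0,0,0],"grip":0.3},{"translation":[0,0,0],"turn":[0,0,0],"grip":0.3}]}}

```text
time_s: 3.12
ee_pos: [611.1, 235.8, 41.4]
tcp_rot: [1.301, 1.568, -2.817]
force: [-0.3, -0.7, -0.3]
finger_gap: 61.8
```

```bash
python3 - <<'E'
from h import *
T,im,s=shot('wrist','pics/w2.png'); print(np.round(T,3),s['time_s'],s['finger_gap'])
K,M=c2w('wrist',T)
cv2.imwrite('pics/w2.png',cv2.resize(cv2.imread('pics/w2.png')[140:384,150:380],None,fx=2.4,fy=2.4))
plan([612,236,5.5],124,1)
E
```

```text
[[-3.00000e-03 -8.29000e-01 -5.60000e-01  6.11096e+02]
 [-1.00000e-03 -5.60000e-01  8.29000e-01  2.35771e+02]
 [-1.00000e+00  3.00000e-03  1.00000e-03  4.13990e+01]
 [ 0.00000e+00  0.00000e+00  0.00000e+00  1.00000e+00]] 3.1167 61.79675773818888
cur jaw 124.05 turn [ 0.05  0.01 -0.02] per row [ 0.05  0.01 -0.02]
dist [ -0.3  -0.2 -37.4] per row 37.4
[0.0374, 0.0004, 0.0]
final-axes: [37.4  0.4  0. ]
```

View pics/w2.png

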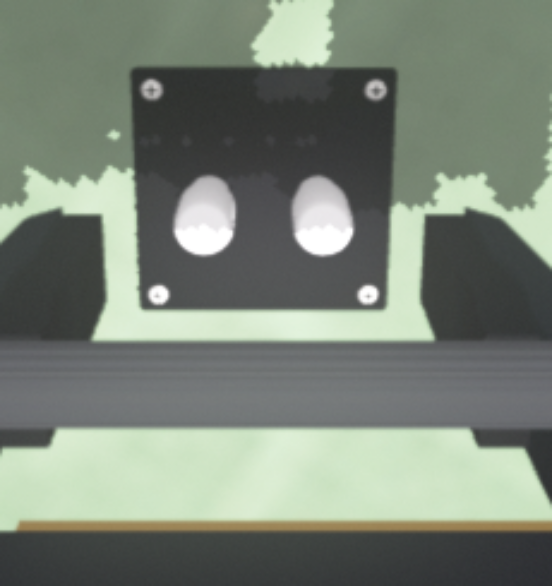

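>>> {"api": "servo_tool", "payload": {"targets": [{"translation":[0.012,-0.002,0],"turn":[0,0,0],"grip":0.3},{"translation":[0.013,0,0],"turn":[0,0,0],"grip":0.3},{"translation":[0.012,0,0],"turn":[0,0,0],"grip":0.3},{"translation":[0,0,0],"turn":[0,0,0],"grip":0.8},{"translation":[0,0,0],"turn":[0,0,0],"grip":0.8},{"translation":[0,0,0],"turn":[0,0,0],"grip":0.8},{"translation":[0,0,0],"turn":[0,0,0],"grip":0.8},{"translation":[0,0,0],"turn":[0,0,0],"grip":0.8},{"translation":[0,0,0],"turn":[0,0,0],"grip":0.8}], "force": 20}}

```text
time_s: 3.92
ee_pos: [613.8, 237.2, 5.7]
tcp_rot: [1.398, 1.57, -2.719]
force: [-0.5, -1.2, -0.4]
finger_gap: 37.7
```

```bash
python3 - <<'E'
from h import *
T,im,s=shot('wrist','pics/w3.png'); print(np.round(T,3),s['time_s'],s['finger_gap'],s['force'])
cv2.imwrite('pics/w3.png',cv2.resize(cv2.imread('pics/w3.png')[140:384,150:380],None,fx=2.4,fy=2.4))
E
```

```text
[[-0.00000e+00 -8.28000e-01 -5.61000e-01  6.13766e+02]
 [-0.00000e+00 -5.61000e-01  8.28000e-01  2.37239e+02]
 [-1.00000e+00  0.00000e+00  0.00000e+00  5.65100e+00]
 [ 0.00000e+00  0.00000e+00  0.00000e+00  1.00000e+00]] 3.9167 37.658970445059026 [-0.52525603 -1.15907352 -0.41623288]
```

View pics/w3.png

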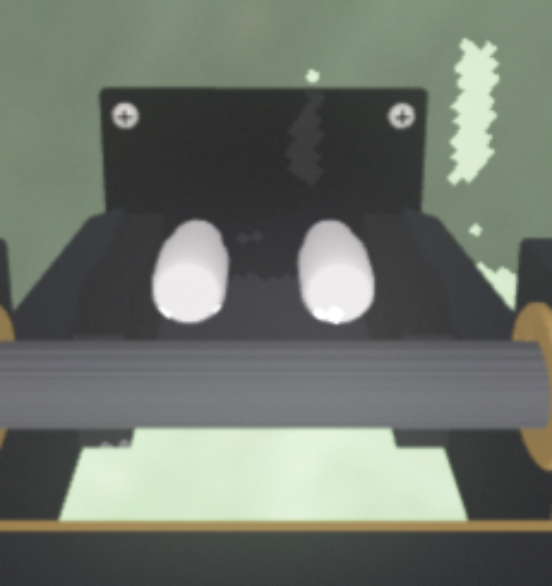

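>>> {"api": "servo_tool", "payload": {"targets": [{"translation":[-0.01,0,0],"turn":[0,0,0],"grip":0.8},{"translation":[-0.02,0,0],"turn":[0,0,0],"grip":0.8},{"translation":[-0.03,0,0],"turn":[0,0,0],"grip":0.8},{"translation":[-0.03,0,0],"turn":[0,0,0],"grip":0.8},{"translation":[-0.02,0,0],"turn":[3.2,0,0],"grip":0.8},{"translation":[-0.015,0,0],"turn":[6.4,0,0],"grip":0.8},{"translation":[0,0,0],"turn":[6.4,0,0],"grip":0.8},{"translation":[0,0,0],"turn":[6.4,0,0],"grip":0.8},{"translation":[0,0,0],"turn":[6.4,0,0],"grip":0.8},{"translation":[0,0,0],"turn":[6.4,0,0],"grip":0.8},{"translation":[0,0,0],"turn":[3.2,0,0],"grip":0.8},{"translation":[0,-0.0045,-0.017],"turn":[0,0,0],"grip":0.8}]}}

```text
time_s: 4.97
ee_pos: [616.9, 222.2, 131.8]
tcp_rot: [-0.342, 1.569, 1.153]
force: [-0.1, -0.3, -0.8]
finger_gap: 38.3
```

>>> {"api": "servo_tool", "payload": {"targets": [{"translation":[0,-0.009,-0.033],"turn":[0,0,0],"grip":0.8},{"translation":[0,-0.009,-0.033],"turn":[0,0,0],"grip":0.8},{"translation":[0,-0.009,-0.033],"turn":[0,0,0],"grip":0.8},{"translation":[0,-0.009,-0.033],"turn":[0,0,0],"grip":0.8},{"translation":[0,-0.009,-0.033],"turn":[0,0,0],"grip":0.8},{"translation":[0,-0.009,-0.033],"turn":[0,0,0],"grip":0.8},{"translation":[0,-0.009,-0.033],"turn":[0,0,0],"grip":0.8},{"translation":[0,-0.009,-0.033],"turn":[0,0,0],"grip":0.8},{"translation":[0,-0.009,-0.033],"turn":[0,0,0],"grip":0.8},{"translation":[0,-0.008,-0.031],"turn":[0,0,0],"grip":0.8},{"translation":[0,0,0],"turn":[0,0,0],"grip":0.8},{"translation":[0,0,0],"turn":[0,0,0],"grip":0.8}]}}

```text
time_s: 5.97
ee_pos: [681.6, -115.7, 131.4]
tcp_rot: [-1.449, 1.57, 0.043]
force: [0.6, -0.4, -0.6]
finger_gap: 38.2
```

```bash
python3 - <<'E'
from h import *
T,im,s=shot('wrist','pics/w4.png'); print(np.round(T,3),s['time_s'],s['finger_gap'],s['force'])
cv2.imwrite('pics/w4b.png',cv2.resize(cv2.imread('pics/w4.png'),None,fx=1.5,fy=1.5))
E
```

```text
[[ 1.00000e-03 -9.97000e-01  7.80000e-02  6.81560e+02]
 [ 0.00000e+00  7.80000e-02  9.97000e-01 -1.15674e+02]
 [-1.00000e+00 -1.00000e-03  0.00000e+00  1.31419e+02]
 [ 0.00000e+00  0.00000e+00  0.00000e+00  1.00000e+00]] 5.9667 38.171239244120564 [ 0.56608687 -0.44637842 -0.56068003]
```

View pics/w4b.png

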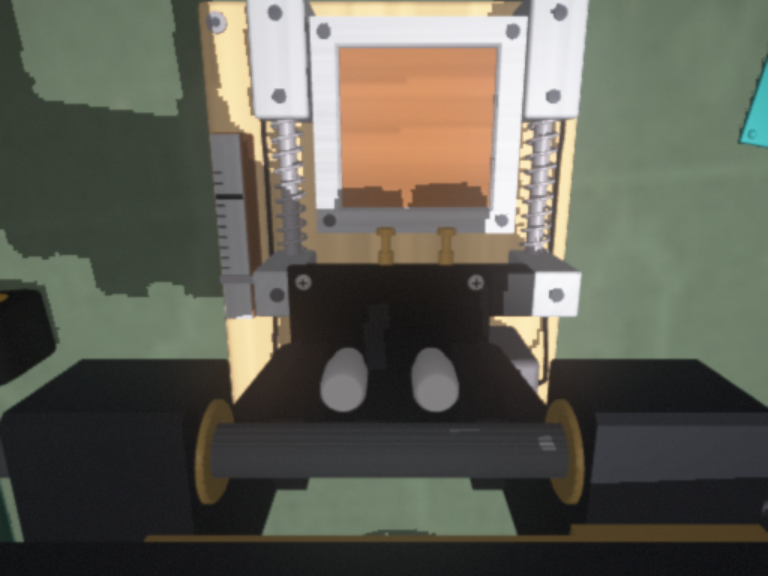

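```bash
python3 - <<'E'
import cv2
a=cv2.imread('pics/w4.png')[0:165,195:360]
cv2.imwrite('pics/w4c.png',cv2.resize(a,None,fx=3.6,fy=3.6,interpolation=cv2.INTER_CUBIC))
E
```

```text
(no output)
```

View pics/w4c.png

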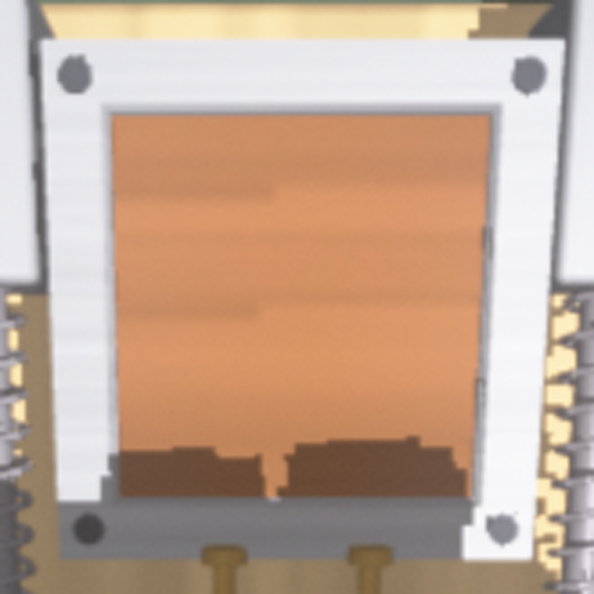

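```bash
cat > meas.py <<'E'
from h import *
d=np.load('pics/w4.png.npz');T=d['T']; K,M=c2w('wrist',T)
def f(c,z,dz=0):
    px=(np.array(c)+.5)/3.6-.5+[195,0]; W=unproj(px,z,K,M); print('ctr',np.round(W.mean(0),2))
    for a,b in((0,1),(3,2),(0,3),(1,2)):
        v=W[b]-W[a];print('  len %.1f ang %.2f'%(np.linalg.norm(v),np.degrees(np.arctan2(v[1],v[0]))))
    # rel to tool
    print('  tool', np.round((np.r_[W.mean(0),1]@np.linalg.inv(T).T)[:3],2))
f([(40,40),(565,40),(532,559),(59,557)],56)
f([(75,75),(529,75),(501,529),(88,529)],56)
f([(112,114),(491,114),(470,497),(120,497)],53)
E
python3 meas.py
```

```text
ctr [608.49 -99.01  56.  ]
  len 86.4 ang 85.57
  len 86.5 ang 85.31
  len 85.6 ang -4.47
  len 86.0 ang -4.39
  tool [75.37 74.19 10.9 ]
ctr [608.46 -99.14  56.  ]
  len 75.2 ang 85.57
  len 75.1 ang 85.56
  len 75.3 ang -4.57
  len 75.3 ang -4.69
  tool [75.37 74.22 10.76]
ctr [608.45 -98.98  53.  ]
  len 64.1 ang 85.57
  len 64.0 ang 85.56
  len 64.4 ang -4.61
  len 64.4 ang -4.70
  tool [78.37 74.24 10.93]
```

```bash
python3 - <<'E'
from h import *
c=cams.get_calibration('wrist');K=c['K'];M=c['T_tool_cam']
def un(px,x): # plane tool x=x
    px=np.atleast_2d(px).astype(float); d=np.c_[(px[:,0]-K[0,2])/K[0,0],-(px[:,1]-K[1,2])/K[1,1],-np.ones(len(px))]@M[:3,:3].T
    o=M[:3,3]; return o+d*((x-o[0])/d[:,0])[:,None]
for fn in('w3','w4'):
    im=np.load(f'pics/{fn}.png.npz')['im']
    cv2.imwrite(f'pics/{fn}p.png',cv2.cvtColor(cv2.resize(im[165:285,185:335],None,fx=5,fy=5,interpolation=cv2.INTER_CUBIC),cv2.COLOR_RGB2BGR)*(1))
px=(np.array([(101,88),(427,88)])+.5)/2.4-.5+[150,140]
for d in(1.7,2.7,3.7): print(un(px,d))
E
```

```text
[[  1.7         33.16475368 -30.77810756]
 [  1.7         33.20237026  29.95617521]]
[[  2.7         32.93994893 -30.9809282 ]
 [  2.7         32.97781931  30.16313597]]
[[  3.7         32.71514417 -31.18374884]
 [  3.7         32.75326836  30.37009673]]
```

View pics/w3p.png

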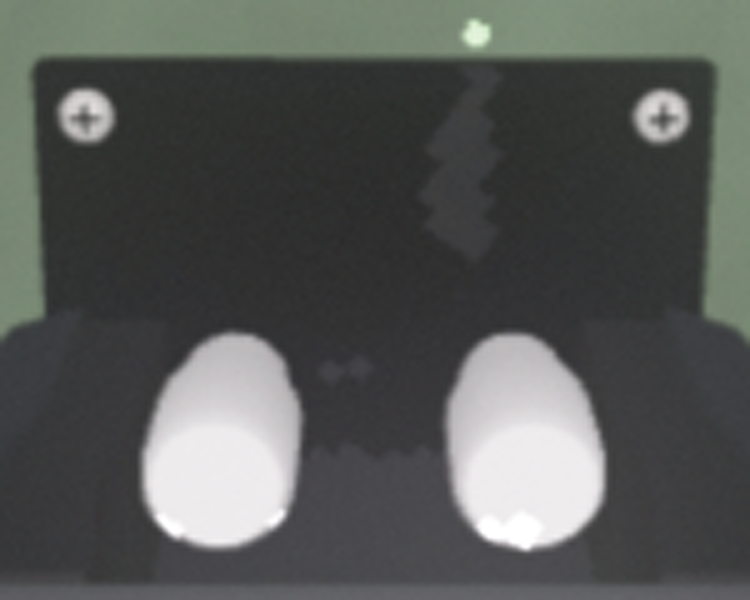

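View pics/w4p.png

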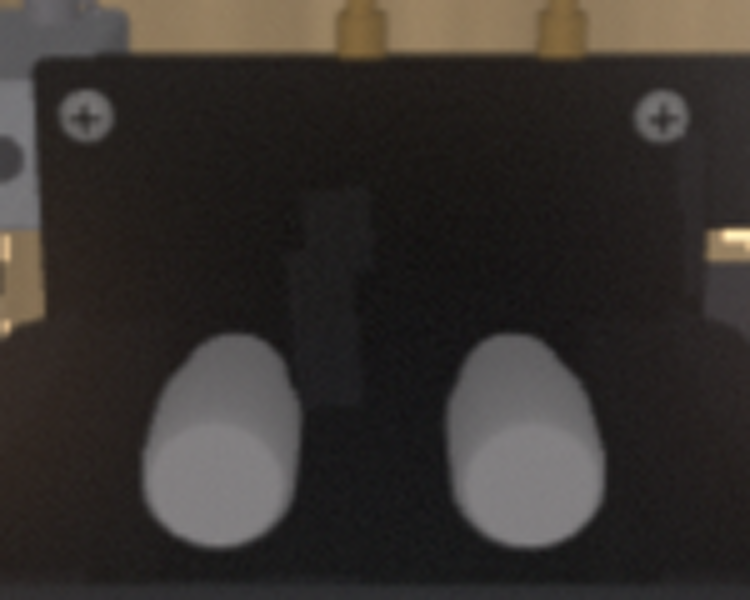

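```bash
python3 - <<'E'
from h import *
c=cams.get_calibration('wrist');K=c['K'];M=c['T_tool_cam']
def un(px,x):
    px=np.atleast_2d(px).astype(float); d=np.c_[(px[:,0]-K[0,2])/K[0,0],-(px[:,1]-K[1,2])/K[1,1],-np.ones(len(px))]@M[:3,:3].T
    o=M[:3,3]; return o+d*((x-o[0])/d[:,0])[:,None]
g=lambda a:(np.array(a)+.5)/5-.5+[185,165]
for x in(-20,-18.3,-17): print(x,un(g([(213,486),(535,486)]),x).round(2))
for x in(1.7,2.7,3.7): print(x,un(g([(34,60),(715,60)]),x).round(2), un(g([(86,116),(661,116)]),x).round(2))
# first picture check of y with w2
W=un((np.array([(132,68),(397,68),(387,309),(140,309)])+.5)/2.4-.5+[150,140],39.); print(W.round(1),W.mean(0))
W=un((np.array([[229.7,142.1],[300.7,140.5],[301,208],[233.3,210.5]])),145.); print(W.round(1),W.mean(0))
E
```

```text
-20 [[-20.     2.27 -13.72]
 [-20.     2.28  12.63]]
-18.3 [[-18.3    1.4  -13.89]
 [-18.3    1.42  12.81]]
-17 [[-17.     0.74 -14.03]
 [-17.     0.76  12.94]]
1.7 [[  1.7   33.06 -30.96]
 [  1.7   33.1   29.95]] [[  1.7   27.89 -26.53]
 [  1.7   27.92  25.35]]
2.7 [[  2.7   32.84 -31.16]
 [  2.7   32.87  30.16]] [[  2.7   27.63 -26.71]
 [  2.7   27.66  25.53]]
3.7 [[  3.7   32.61 -31.37]
 [  3.7   32.65  30.36]] [[  3.7   27.37 -26.88]
 [  3.7   27.4   25.7 ]]
[[ 39.   29.5 -30.9]
 [ 39.   29.6  30.5]
 [ 39.  -32.1  30.6]
 [ 39.  -32.1 -31.4]] [39.         -1.26571743 -0.31166657]
[[145.   31.  -25.9]
 [145.   32.4  34.9]
 [145.  -28.2  37.2]
 [145.  -30.6 -23.9]] [145.           1.16554113   5.56549778]
```

>>> {"api": "servo_tool", "payload": {"targets": [{"translation":[0,0.012,0.0019],"turn":[0,0,0],"grip":0.8},{"translation":[0,0.0121,0.0019],"turn":[0,0,0],"grip":0.8},{"translation":[0,0.0121,0.0019],"turn":[0,0,0],"grip":0.8},{"translation":[0,0.0121,0.0019],"turn":[0,0,0],"grip":0.8},{"translation":[0.01,0.0121,0.0019],"turn":[0,0,0],"grip":0.8},{"translation":[0.014,0.0121,0.0019],"turn":[0,0,0],"grip":0.8},{"translation":[0.014,0,0],"turn":[0,0,0],"grip":0.8},{"translation":[0.014,0,0],"turn":[0,0,0],"grip":0.8},{"translation":[0.009,0,0],"turn":[0,0,0],"grip":0.8},{"translation":[0,0,0],"turn":[0,0,0],"grip":0.8},{"translation":[0,0,0],"turn":[0,0,0],"grip":0.8},{"translation":[0,0,0],"turn":[0,0,0],"grip":0.8}]}}

```text
time_s: 7.02
ee_pos: [610.9, -97.0, 70.0]
tcp_rot: [-1.648, 1.57, -0.152]
force: [-0.2, 0.5, -0.8]
finger_gap: 38.0
```

```bash
python3 - <<'E'
from h import *
T,im,s=shot('wrist','pics/w5.png'); print(np.round(T,3),s['time_s'],s['finger_gap'],s['force'])
cv2.imwrite('pics/w5b.png',cv2.resize(cv2.imread('pics/w5.png')[130:290,165:355],None,fx=4,fy=4,interpolation=cv2.INTER_CUBIC))
E
```

```text
[[ 1.00000e-03 -9.97000e-01  7.50000e-02  6.10901e+02]
 [-0.00000e+00  7.50000e-02  9.97000e-01 -9.70430e+01]
 [-1.00000e+00 -1.00000e-03 -0.00000e+00  6.99840e+01]
 [ 0.00000e+00  0.00000e+00  0.00000e+00  1.00000e+00]] 7.0167 38.04388459060791 [-0.18915009  0.53163367 -0.84910124]
```

View pics/w5b.png

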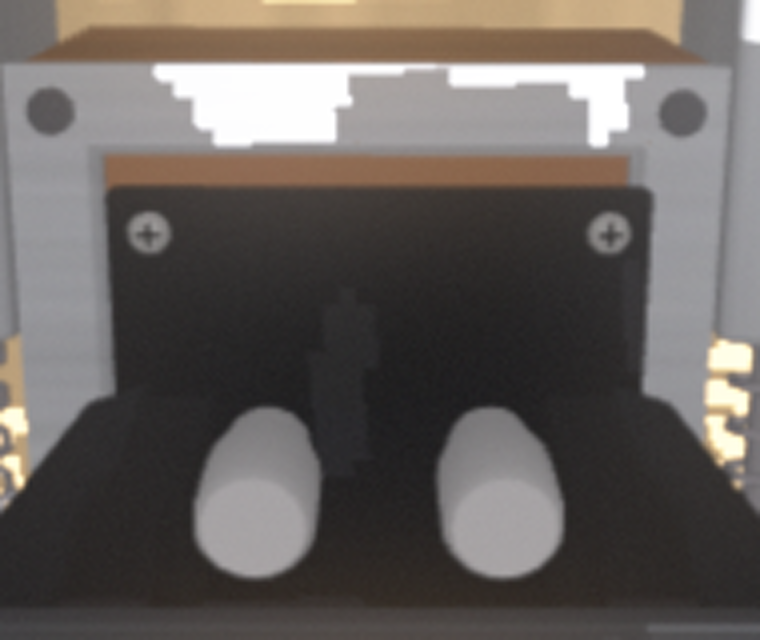

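```bash
cat >> h.py <<'E'
_c=cams.get_calibration('wrist');_K=_c['K'];_M=_c['T_tool_cam']
def un(px,x):
    px=np.atleast_2d(px).astype(float); d=np.c_[(px[:,0]-_K[0,2])/_K[0,0],-(px[:,1]-_K[1,2])/_K[1,1],-np.ones(len(px))]@_M[:3,:3].T
    o=_M[:3,3]; return o+d*((x-o[0])/d[:,0])[:,None]
from scipy.optimize import brentq
def wfit(px,w):
    f=lambda x:np.linalg.norm(un(px,x)[1]-un(px,x)[0])-w
    x=brentq(f,-60,200); return un(px,x)
E
python3 - <<'E'
from h import *
g=lambda a:(np.array(a)+.5)/4-.5+[165,130]
for n,p,w,x in(('nest',[(4,64),(731,67)],86,14),('scr',[(49,110),(683,112)],75.2,14),('lip',[(88,147),(645,147)],67,14),('floor',[(104,155),(629,155)],64,17),('plate',[(107,187),(652,187)],62,2.8),('pscr',[(149,233),(609,233)],52.2,2.8),('posts',[(251,528),(505,528)],26,-18.2)):
    A=wfit(g(p),w);B=un(g(p),x);print(n,'wfit',A.mean(0).round(2),'fixed',B.mean(0).round(2),'ang',np.degrees(np.arctan2(B[1,1]-B[0,1],B[1,2]-B[0,2])).round(2))
E
```

```text
nest wfit [14.08 45.12 -1.91] fixed [14.   45.13 -1.9 ] ang -0.2
scr wfit [13.1  39.85 -2.09] fixed [14.  39.7 -2.1] ang -0.15
lip wfit [14.23 35.29 -2.05] fixed [14.   35.34 -2.05] ang 0.04
floor wfit [16.14 33.93 -2.07] fixed [17.   33.76 -2.08] ang 0.04
plate wfit [ 4.33 32.59 -0.5 ] fixed [ 2.8  32.94 -0.5 ] ang 0.04
pscr wfit [ 2.59 27.64 -0.56] fixed [ 2.8  27.58 -0.56] ang 0.03
posts wfit [-19.87   2.29  -0.66] fixed [-18.2    1.44  -0.66] ang 0.03
```

>>> {"api": "servo_tool", "payload": {"targets": [{"translation":[0,0.0001,-0.0015],"turn":[0,0,0],"grip":0.8},{"translation":[0.003,0,0],"turn":[0,0,0],"grip":0.8},{"translation":[0.003,0,0],"turn":[0,0,0],"grip":0.8},{"translation":[0,0,0],"turn":[0,0,0],"grip":0.8},{"translation":[0,0,0],"turn":[0,0,0],"grip":0.8}]}}

```text
time_s: 7.48
ee_pos: [609.5, -98.4, 63.4]
tcp_rot: [1.412, 1.57, 2.908]
force: [-0.2, 0.1, -0.9]
finger_gap: 38.2
```

```bash
python3 - <<'E'
from h import *
T,im,s=shot('wrist','pics/w6.png'); print(np.round(T,3),s['time_s'],s['finger_gap'],s['force'])
cv2.imwrite('pics/w6b.png',cv2.resize(cv2.imread('pics/w6.png')[130:290,165:355],None,fx=4,fy=4,interpolation=cv2.INTER_CUBIC))
E
```

```text
[[-1.00000e-03 -9.97000e-01  7.50000e-02  6.09452e+02]
 [ 0.00000e+00  7.50000e-02  9.97000e-01 -9.84200e+01]
 [-1.00000e+00  1.00000e-03  0.00000e+00  6.34000e+01]
 [ 0.00000e+00  0.00000e+00  0.00000e+00  1.00000e+00]] 7.4833 38.19079297204812 [-0.16913353  0.13812107 -0.87854563]
```

View pics/w6b.png

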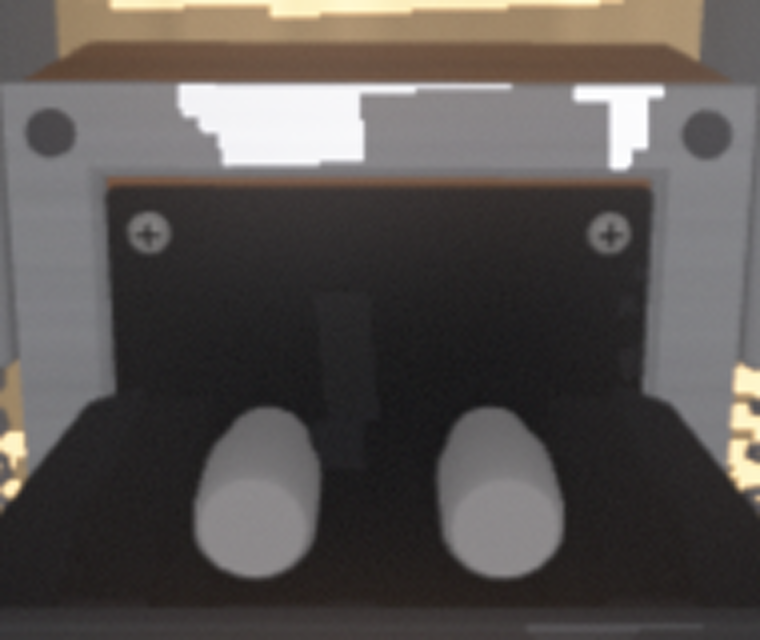

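>>> {"api": "servo_tool", "payload": {"targets": [{"translation":[0.0015,0,0],"turn":[0,0,0],"grip":0.8},{"translation":[0.0015,0,0],"turn":[0,0,0],"grip":0.8},{"translation":[0.001,0,0],"turn":[0,0,0],"grip":0.8},{"translation":[0,0,0],"turn":[0,0,0],"grip":0.8},{"translation":[0,0,0],"turn":[0,0,0],"grip":0.8}]}}

```text
time_s: 7.95
ee_pos: [609.6, -98.4, 59.5]
tcp_rot: [1.507, 1.57, 3.003]
force: [0.4, 0.7, -0.7]
finger_gap: 38.0
```

>>> {"api": "servo_tool", "payload": {"targets": [{"translation":[0.001,0,0],"turn":[0,0,0],"grip":0.8},{"translation":[0.0005,0,0],"turn":[0,0,0],"grip":0.8},{"translation":[0,0,0],"turn":[0,0,0],"grip":0.8},{"translation":[0,0,0],"turn":[0,0,0],"grip":0.8}]}}

```text
time_s: 8.28
ee_pos: [609.9, -98.4, 58.5]
tcp_rot: [-1.651, 1.571, -0.155]
force: [-0.4, -0.4, 0.6]
finger_gap: 38.2
```

```bash
python3 - <<'E'
from h import *
T,im,s=shot('wrist','pics/w7.png'); print(np.round(T,3),s['time_s'],s['finger_gap'],s['force'])
cv2.imwrite('pics/w7b.png',cv2.resize(cv2.imread('pics/w7.png')[130:290,165:355],None,fx=4,fy=4,interpolation=cv2.INTER_CUBIC))
E
```

```text
[[ 0.00000e+00 -9.97000e-01  7.50000e-02  6.09882e+02]
 [-0.00000e+00  7.50000e-02  9.97000e-01 -9.84280e+01]
 [-1.00000e+00 -0.00000e+00 -0.00000e+00  5.84650e+01]
 [ 0.00000e+00  0.00000e+00  0.00000e+00  1.00000e+00]] 8.2833 38.202716750329834 [-0.38645387 -0.40406758  0.5694225 ]
```

View pics/w7b.png

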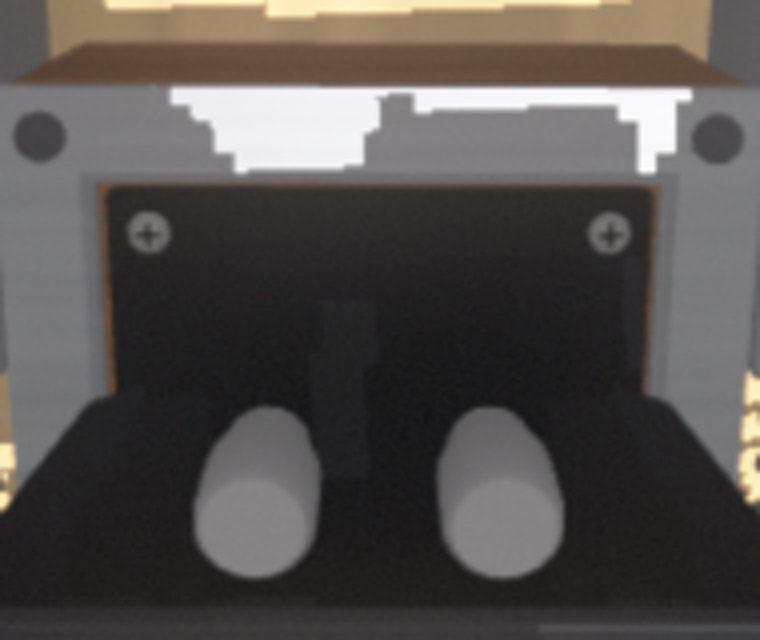

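>>> {"api": "servo_tool", "payload": {"targets": [{"translation":[0.0007,0,0],"turn":[0,0,0],"grip":0.8},{"translation":[0,0,0],"turn":[0,0,0],"grip":0.8},{"translation":[0,0,0],"turn":[0,0,0],"grip":0.8}]}}

```text
time_s: 8.58
ee_pos: [609.9, -98.4, 58.4]
tcp_rot: [-1.713, 1.571, -0.217]
force: [-2.0, 0.2, 5.4]
finger_gap: 38.2
```

>>> {"api": "servo_tool", "payload": {"targets": [{"translation":[0.0007,0,0],"turn":[0,0,0],"grip":0.8},{"translation":[0,0,0],"turn":[0,0,0],"grip":0.8},{"translation":[0,0,0],"turn":[0,0,0],"grip":0.8}]}}

```text
time_s: 8.83
ee_pos: [609.9, -98.4, 58.4]
tcp_rot: [-1.723, 1.571, -0.227]
force: [-4.3, 1.0, 9.1]
finger_gap: 38.7
```

>>> {"api": "servo_tool", "payload": {"targets": [{"translation":[0.0008,0,0],"turn":[0,0,0],"grip":0.8},{"translation":[0,0,0],"turn":[0,0,0],"grip":0.8},{"translation":[0,0,0],"turn":[0,0,0],"grip":0.8}]}}

```text
time_s: 9.08
ee_pos: [609.9, -98.5, 58.3]
tcp_rot: [-1.878, 1.571, -0.382]
force: [-6.3, 1.0, 13.5]
finger_gap: 38.3
```

```bash
python3 - <<'E'
from h import *
T,im,s=shot('wrist','pics/w8.png'); print(s['ee_pos'],s['force'])
cv2.imwrite('pics/w8b.png',cv2.resize(cv2.imread('pics/w8.png')[130:290,165:355],None,fx=4,fy=4,interpolation=cv2.INTER_CUBIC))
E
```

```text
[609.94355212 -98.45687738  58.33974234] [-6.28319443  0.99928255 13.51277751]
```

View pics/w8b.png

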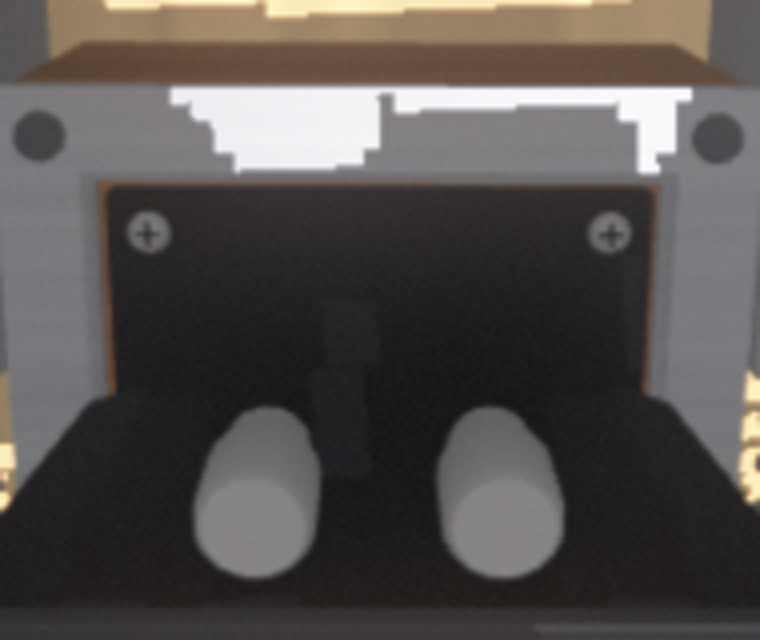

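>>> {"api": "servo_tool", "payload": {"targets": [{"translation":[-0.0015,0,0],"turn":[0,0,0],"grip":0.8},{"translation":[0,0,0],"turn":[0,0,0],"grip":0.35},{"translation":[0,0,0],"turn":[0,0,0],"grip":0.3},{"translation":[0,0,0],"turn":[0,0,0],"grip":0.3},{"translation":[0,0,0],"turn":[0,0,0],"grip":0.3},{"translation":[-0.004,0,0],"turn":[0,0,0],"grip":0.3},{"translation":[-0.018,0,0],"turn":[0,0,0],"grip":0.3},{"translation":[-0.025,0,0],"turn":[0,0,0],"grip":0.3},{"translation":[-0.025,0,0],"turn":[0,0,0],"grip":0.3},{"translation":[0,0,0],"turn":[0,0,0],"grip":0.3},{"translation":[0,0,0],"turn":[0,0,0],"grip":0.3}]}}

```text
time_s: 10.05
ee_pos: [611.4, -98.8, 131.7]
tcp_rot: [-1.697, 1.566, -0.201]
force: [0.0, 0.2, 0.6]
finger_gap: 61.7
```

```bash
python3 - <<'E'
from h import *
T,im,s=shot('wrist','pics/w9.png'); print(np.round(T,3),s['time_s'],s['finger_gap'],s['force'])
cv2.imwrite('pics/w9b.png',cv2.resize(cv2.imread('pics/w9.png')[130:290,165:355],None,fx=4,fy=4,interpolation=cv2.INTER_CUBIC))
E
```

```text
[[ 4.00000e-03 -9.97000e-01  7.50000e-02  6.11423e+02]
 [-1.00000e-03  7.50000e-02  9.97000e-01 -9.87560e+01]
 [-1.00000e+00 -4.00000e-03 -1.00000e-03  1.31723e+02]
 [ 0.00000e+00  0.00000e+00  0.00000e+00  1.00000e+00]] 10.05 61.690981528631475 [0.04523228 0.15491442 0.57705298]
```

View pics/w9b.png

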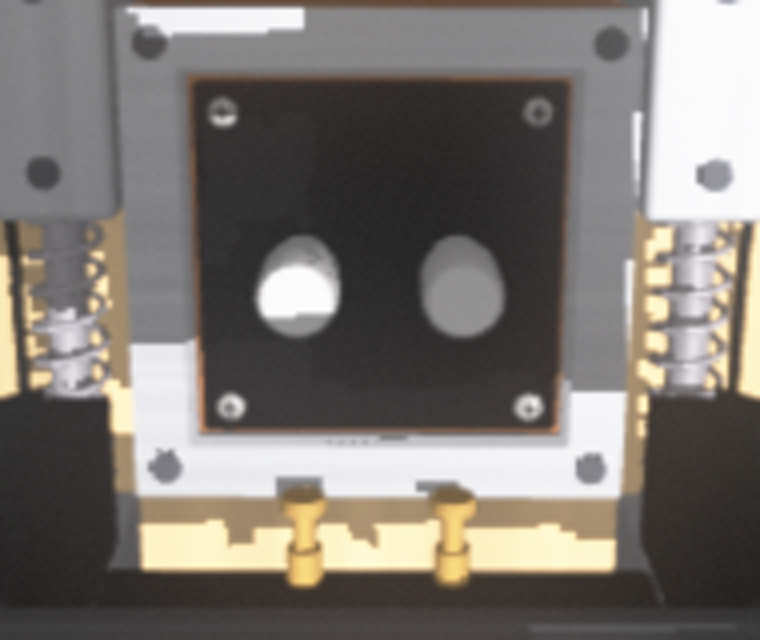

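>>> {"api": "servo_tool", "payload": {"targets": [{"translation":[0,0.0175,0.0001],"turn":[7,0,0],"grip":0.3},{"translation":[0,0.0,0],"turn":[7,0,0],"grip":0.3},{"translation":[0,0,0],"turn":[7,0,0],"grip":0.3},{"translation":[0,0,0],"turn":[7,0,0],"grip":0.3},{"translation":[0,0,0],"turn":[7,0,0],"grip":0.3},{"translation":[0,0,0],"turn":[7,0,0],"grip":0.3},{"translation":[0,0,0],"turn":[7,0,0],"grip":0.3},{"translation":[0,0,0],"turn":[7,0,0],"grip":0.3},{"translation":[0,0,0],"turn":[7,0,0],"grip":0.3},{"translation":[0,0,0],"turn":[7,0,0],"grip":0.3},{"translation":[0,0,0],"turn":[7,0,0],"grip":0.3},{"translation":[0,0,0],"turn":[7,0,0],"grip":0.3}]}}

```text
time_s: 11.1
ee_pos: [590.7, -96.7, 127.1]
tcp_rot: [2.92, 1.567, 2.944]
force: [0.8, 0.1, 0.4]
finger_gap: 61.9
```

>>> {"api": "servo_tool", "payload": {"targets": [{"translation":[0,0,-0.018],"turn":[6,0,0],"grip":0.3},{"translation":[0,0,-0.018],"turn":[0,0,0],"grip":0.3},{"translation":[0,0,-0.018],"turn":[0,0,0],"grip":0.3},{"translation":[0,0,-0.018],"turn":[0,0,0],"grip":0.3},{"translation":[0,0,-0.018],"turn":[0,0,0],"grip":0.3},{"translation":[0,0,-0.015],"turn":[0,0,0],"grip":0.3},{"translation":[0,0,0],"turn":[0,0,0],"grip":0.3},{"translation":[0,0,0],"turn":[0,0,0],"grip":0.3}]}}

```text
time_s: 11.77
ee_pos: [486.2, -90.8, 128.0]
tcp_rot: [2.969, 1.568, 2.894]
force: [0.0, -0.3, 0.5]
finger_gap: 61.8
```

```bash
python3 - <<'E'
from h import *
T,im,s=shot('wrist','pics/w10.png'); print(np.round(T,3),s['time_s'],s['finger_gap'],s['force'],s['joint_positions'])
cv2.imwrite('pics/w10b.png',cv2.resize(cv2.imread('pics/w10.png'),None,fx=1.5,fy=1.5,interpolation=cv2.INTER_CUBIC))
plan([488.6,-88.9,17.3],-4.5,1)
E
```

```text
[[-2.00000e-03  7.50000e-02  9.97000e-01  4.86229e+02]
 [ 1.00000e-03  9.97000e-01 -7.50000e-02 -9.07730e+01]
 [-1.00000e+00  0.00000e+00 -2.00000e-03  1.28025e+02]
 [ 0.00000e+00  0.00000e+00  0.00000e+00  1.00000e+00]] 11.7667 61.80814322148582 [ 0.03706168 -0.29705464  0.49537565] [-2.34944952e-01  2.29101738e-02  2.09421553e+00  3.41696078e-05
  1.02676606e+00 -1.59823730e-01]
cur jaw -4.3 turn [ 0.2  -0.06 -0.01] per row [ 0.2  -0.06 -0.01]
dist [   1.3    2.1 -111.3] per row 111.3
[0.1113, 0.0021, 0.0012]
final-axes: [111.3   2.2   1.1]
```

View pics/w10b.png

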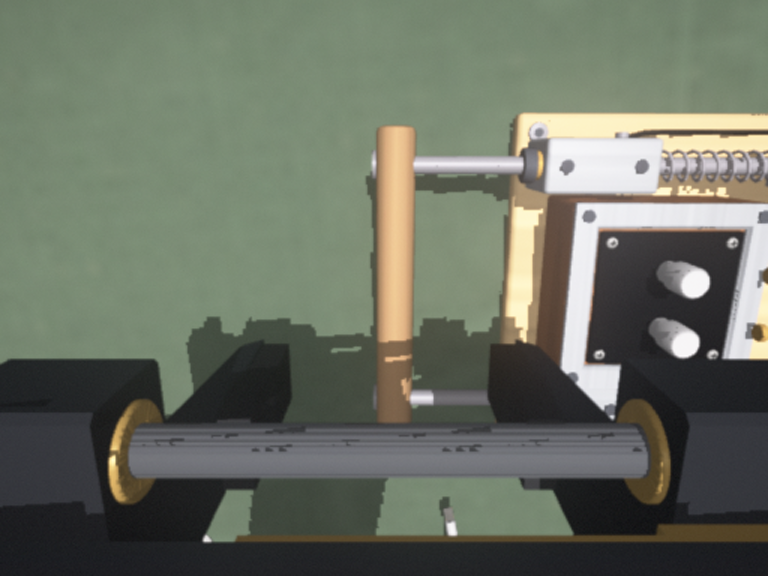

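>>> {"api": "servo_tool", "payload": {"targets": [{"translation":[0.012,0.001,0.0025],"turn":[0,0,0],"grip":0.3},{"translation":[0.02,0,0],"turn":[0,0,0],"grip":0.3},{"translation":[0.02,0,0],"turn":[0,0,0],"grip":0.3},{"translation":[0.02,0,0],"turn":[0,0,0],"grip":0.3},{"translation":[0.02,0,0],"turn":[0,0,0],"grip":0.3},{"translation":[0.012,0,0],"turn":[0,0,0],"grip":0.3},{"translation":[0.006,0,0],"turn":[0,0,0],"grip":0.3},{"translation":[0,0,0],"turn":[0,0,0],"grip":0.3},{"translation":[0,0,0],"turn":[0,0,0],"grip":0.3}]}}

```text
time_s: 12.57
ee_pos: [490.5, -90.2, 19.0]
tcp_rot: [2.957, 1.57, 2.882]
force: [-0.7, 0.2, 0.1]
finger_gap: 62.0
```

```bash
python3 - <<'E'
from h import *
T,im,s=shot('wrist','pics/w11.png'); print(np.round(T,3),s['time_s'],s['finger_gap'],s['force'])
cv2.imwrite('pics/w11b.png',cv2.resize(cv2.imread('pics/w11.png'),None,fx=1.5,fy=1.5,interpolation=cv2.INTER_CUBIC))
E
```

```text
[[-1.0000e-03  7.5000e-02  9.9700e-01  4.9046e+02]
 [ 0.0000e+00  9.9700e-01 -7.5000e-02 -9.0205e+01]
 [-1.0000e+00  0.0000e+00 -1.0000e-03  1.8984e+01]
 [ 0.0000e+00  0.0000e+00  0.0000e+00  1.0000e+00]] 12.5667 61.97623203637634 [-0.66091267  0.17326121  0.10422076]
```

View pics/w11b.png

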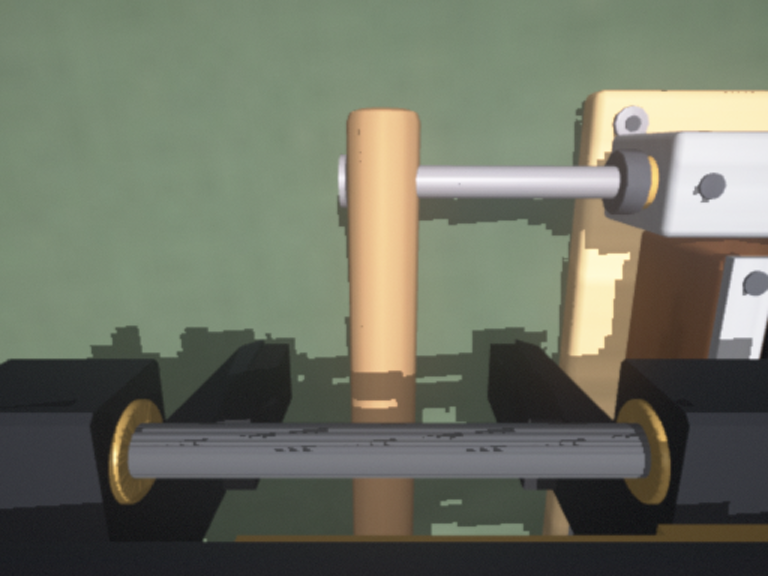

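>>> {"api": "servo_tool", "payload": {"targets": [{"translation":[0.002,0,-0.0017],"turn":[0,0,0],"grip":0.3},{"translation":[0,0,0],"turn":[0,0,0],"grip":0.3},{"translation":[0,0,0],"turn":[0,0,0],"grip":1},{"translation":[0,0,0],"turn":[0,0,0],"grip":1},{"translation":[0,0,0],"turn":[0,0,0],"grip":1},{"translation":[0,0,0],"turn":[0,0,0],"grip":1},{"translation":[0,0,0],"turn":[0,0,0],"grip":1},{"translation":[0,0,0],"turn":[0,0,0],"grip":1},{"translation":[0,0,0],"turn":[0,0,0],"grip":1},{"translation":[0,0,0],"turn":[0,0,0],"grip":1}], "force": 35}}

```text
time_s: 13.45
ee_pos: [488.7, -90.1, 17.6]
tcp_rot: [-0.014, 1.57, -0.089]
force: [1.0, 0.1, -0.1]
finger_gap: 16.4
```

```bash
python3 - <<'E'
from h import *
T,im,s=shot('wrist','pics/w12.png'); print(np.round(T,3),s['time_s'],s['finger_gap'],s['force'],s['wrist_torque'])
cv2.imwrite('pics/w12b.png',cv2.resize(cv2.imread('pics/w12.png'),None,fx=1.5,fy=1.5,interpolation=cv2.INTER_CUBIC))
shot('side','pics/s12.png');shot('top','pics/t12.png')
E
```

```text
[[ 1.00000e-03  7.50000e-02  9.97000e-01  4.88736e+02]
 [-0.00000e+00  9.97000e-01 -7.50000e-02 -9.01260e+01]
 [-1.00000e+00 -0.00000e+00  1.00000e-03  1.75620e+01]
 [ 0.00000e+00  0.00000e+00  0.00000e+00  1.00000e+00]] 13.45 16.43230777368452 [ 0.97806791  0.13625701 -0.07335093] [-0.06179269 -0.05200489 -0.01999351]
```

View pics/w12b.png

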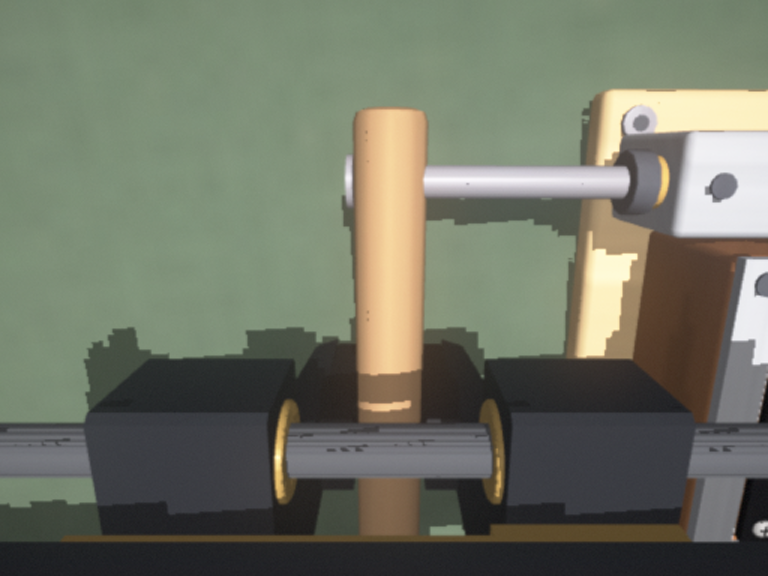

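>>> {"api": "servo_tool", "payload": {"targets": [{"translation":[0,0,-0.003],"turn":[0,0,0],"grip":1},{"translation":[0,0,-0.004],"turn":[0,0,0],"grip":1},{"translation":[0,0,-0.004],"turn":[0,0,0],"grip":1},{"translation":[0,0,-0.004],"turn":[0,0,0],"grip":1},{"translation":[0,0,-0.004],"turn":[0,0,0],"grip":1},{"translation":[0,0,-0.004],"turn":[0,0,0],"grip":1},{"translation":[0,0,-0.004],"turn":[0,0,0],"grip":1},{"translation":[0,0,-0.004],"turn":[0,0,0],"grip":1},{"translation":[0,0,-0.003],"turn":[0,0,0],"grip":1},{"translation":[0,0,-0.003],"turn":[0,0,0],"grip":1},{"translation":[0,0,0],"turn":[0,0,0],"grip":1},{"translation":[0,0,0],"turn":[0,0,0],"grip":1}]}}

```text
time_s: 14.6
ee_pos: [455.0, -87.5, 17.7]
tcp_rot: [-0.015, 1.563, -0.091]
force: [12.5, 1.5, -13.5]
finger_gap: 16.5
```

```bash
python3 - <<'E'
from h import *
T,im,s=shot('wrist','pics/w13.png'); print(np.round(T,3),s['time_s'],s['finger_gap'],s['force'],s['wrist_torque'])
cv2.imwrite('pics/w13b.png',cv2.resize(cv2.imread('pics/w13.png'),None,fx=1.5,fy=1.5,interpolation=cv2.INTER_CUBIC))
E
```

```text
[[ 8.0000e-03  7.5000e-02  9.9700e-01  4.5503e+02]
 [-1.0000e-03  9.9700e-01 -7.5000e-02 -8.7535e+01]
 [-1.0000e+00 -0.0000e+00  8.0000e-03  1.7715e+01]
 [ 0.0000e+00  0.0000e+00  0.0000e+00  1.0000e+00]] 14.6 16.484539146356983 [ 12.47313313   1.45374075 -13.46540417] [ 0.05803165 -1.63389128 -0.00889858]
```

View pics/w13b.png

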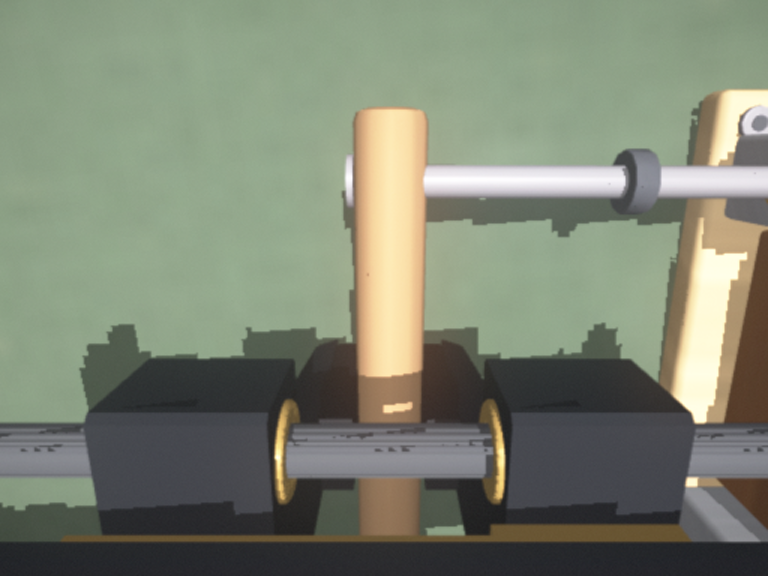

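>>> {"api": "servo_tool", "payload": {"targets": [{"translation":[0.001,0,-0.0025],"turn":[0,0,0],"grip":1},{"translation":[0.001,0,-0.002],"turn":[0,0,0],"grip":1},{"translation":[0,0,0],"turn":[0,0,0],"grip":1},{"translation":[0,0,0],"turn":[0,0,0],"grip":1},{"translation":[0,0,0],"turn":[0,0,0],"grip":1}]}}

```text
time_s: 15.07
ee_pos: [453.4, -87.4, 17.6]
tcp_rot: [-0.017, 1.558, -0.093]
force: [13.9, 2.9, -5.3]
finger_gap: 16.4
```

```bash
python3 - <<'E'
from h import *
T,im,s=shot('wrist','pics/w14.png'); print(np.round(T,3),s['time_s'],s['finger_gap'],s['force'],s['wrist_torque'])
im0=np.load('pics/w12.png.npz')['im'];im1=np.load('pics/w13.png.npz')['im']
# track board upper corner + bench-side edge by template matching in w12 (board corner region)
x0,y0=384,52; t=cv2.cvtColor(im0,cv2.COLOR_RGB2GRAY)[y0:y0+36,x0:x0+30]
for i in(im0,im1,im):
    g=cv2.cvtColor(i,cv2.COLOR_RGB2GRAY); m=cv2.matchTemplate(g[40:100],t,cv2.TM_CCOEFF_NORMED);_,v,_,p=cv2.minMaxLoc(m)
    a,b,c=[m[p[1],min(max(p[0]+k,0),m.shape[1]-1)] for k in(-1,0,1)]; print(v,p[0]+.5*(a-c)/(a-2*b+c),p[1]+40)
cv2.imwrite('pics/w14b.png',cv2.resize(cv2.imread('pics/w14.png')[40:240,220:],None,fx=2.6,fy=2.6,interpolation=cv2.INTER_CUBIC))
E
```

```text
[[ 1.30000e-02  7.60000e-02  9.97000e-01  4.53365e+02]
 [-1.00000e-03  9.97000e-01 -7.60000e-02 -8.74280e+01]
 [-1.00000e+00 -0.00000e+00  1.30000e-02  1.76120e+01]
 [ 0.00000e+00  0.00000e+00  0.00000e+00  1.00000e+00]] 15.0667 16.437716871633256 [13.9409275   2.90668396 -5.3270764 ] [ 0.44405531 -1.79268964 -0.03359765]
1.0 383.86542 52
0.9592199325561523 460.8348 52
0.9592670202255249 464.03888 52
```

View pics/w14b.png

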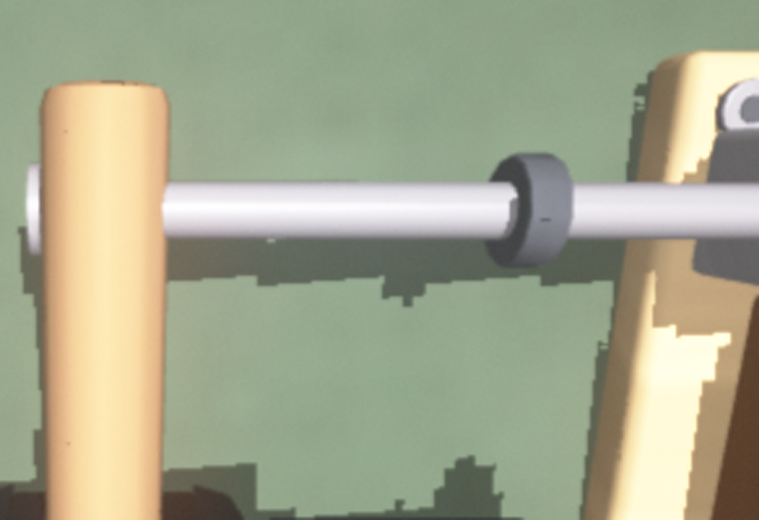

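>>> {"api": "servo_tool", "payload": {"targets": [{"translation":[0,0,-0.002],"turn":[0,0,0],"grip":1},{"translation":[0,0,-0.002],"turn":[0,0,0],"grip":1},{"translation":[0,0,0],"turn":[0,0,0],"grip":1},{"translation":[0,0,0],"turn":[0,0,0],"grip":1},{"translation":[0,0,0],"turn":[0,0,0],"grip":1},{"translation":[0,0,0],"turn":[0,0,0],"grip":1}]}}

```text
time_s: 15.62
ee_pos: [449.9, -87.2, 17.6]
tcp_rot: [-0.016, 1.557, -0.092]
force: [16.2, 3.1, -6.8]
finger_gap: 16.2
```

>>> {"api": "servo_tool", "payload": {"targets": [{"translation":[0,0,0],"turn":[0,0,0],"grip":1},{"translation":[0,0,0],"turn":[0,0,0],"grip":1}]}}

```text
time_s: 15.78
ee_pos: [450.0, -87.2, 17.6]
tcp_rot: [-0.016, 1.557, -0.092]
force: [16.0, 2.4, -7.7]
finger_gap: 16.3
```

```bash
python3 - <<'E'
from h import *
shot('side','pics/s15.png');shot('top','pics/t15.png');T,im,s=shot('wrist','pics/w15.png')
print(s['ee_pos'],s['force'],s['time_s'])
im0=np.load('pics/w12.png.npz')['im']
x0,y0=384,52; t=cv2.cvtColor(im0,cv2.COLOR_RGB2GRAY)[y0:y0+36,x0:x0+30]
m=cv2.matchTemplate(cv2.cvtColor(im,cv2.COLOR_RGB2GRAY)[40:100],t,cv2.TM_CCOEFF_NORMED);print(cv2.minMaxLoc(m))
a=[cv2.resize(cv2.imread(f'pics/{f}.png')[195:260,235:335],None,fx=7.5,fy=7.5,interpolation=cv2.INTER_CUBIC)[:290*2] for f in('side0','s15')]
for i,f in enumerate(('side0','s15')):
    cv2.imwrite(f'pics/c{f}.png',a[i])
b=[cv2.resize(cv2.imread(f'pics/{f}.png')[120:225,240:320],None,fx=4.7,fy=5,interpolation=cv2.INTER_CUBIC) for f in('top0','t15')]
cv2.imwrite('pics/tcmp.png',np.hstack(b))
E
```

```text
[450.00951817 -87.18315395  17.65943985] [14.83377015  2.74270555 -7.42393069] 15.8833
(-0.8858774900436401, 0.9551417231559753, (452, 20), (472, 12))
```

View pics/cs15.png

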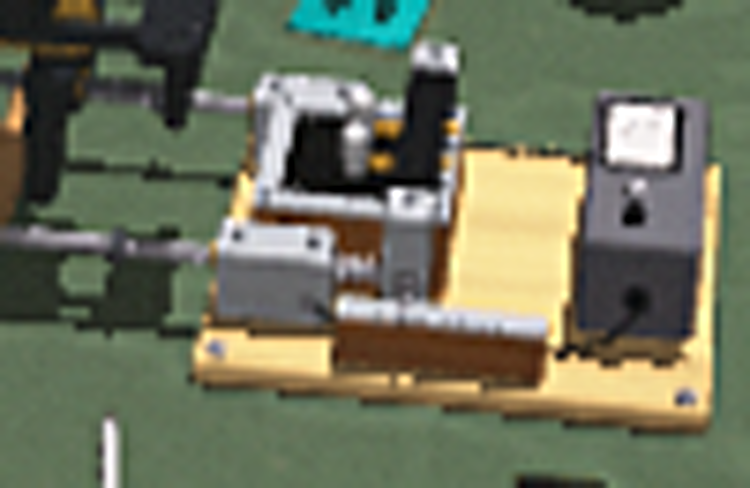

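View pics/tcmp.png

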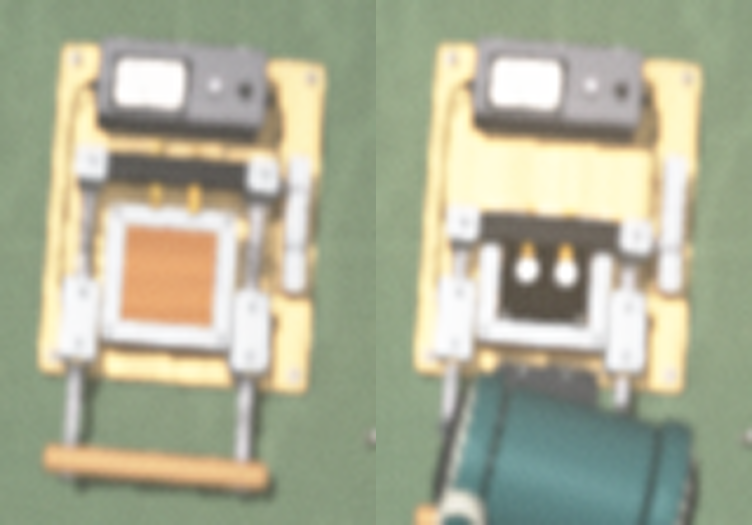

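```bash
python3 - <<'E'
from h import *
A=np.load('pics/t12.png.npz')['im'];B=np.load('pics/t15.png.npz')['im'];K,M=c2w('top')
def edge(im,c0,c1,r0,r1):
    p=cv2.cvtColor(im,cv2.COLOR_RGB2GRAY)[:,c0:c1].astype(float).mean(1)
    s=p[r0:r1]; d=s[1:]-s[:-1]; k=np.argmin(d); hi=s[max(0,k-2)];lo=s[k+1:k+4].min(); h=(hi+lo)/2
    for i in range(max(0,k-1),len(s)-1):
        if s[i]>=h>s[i+1]: return r0+i+(s[i]-h)/(s[i]-s[i+1])
for c0,c1 in((264,272),(276,284),(268,288)):
    a=edge(A,c0,c1,144,156);b=edge(B,c0,c1,154,170)
    Pa=unproj([[ (c0+c1)/2,a]],74,K,M);Pb=unproj([[(c0+c1)/2,b]],74,K,M); print(a,b,np.linalg.norm(Pa-Pb)/1)
g=[cv2.cvtColor(x,cv2.COLOR_RGB2GRAY) for x in(A,B)]
for x0,y0,w,h in((254,148,12,11),(290,150,12,12)):
    u=8
    t=cv2.resize(g[0][y0:y0+h,x0:x0+w],None,fx=u,fy=u,interpolation=cv2.INTER_CUBIC)
    S=cv2.resize(g[1][y0+5:y0+h+22,x0-4:x0+w+4],None,fx=u,fy=u,interpolation=cv2.INTER_CUBIC)
    m=cv2.matchTemplate(S,t,cv2.TM_CCOEFF_NORMED);_,v,_,p=cv2.minMaxLoc(m)
    q=(x0-4+p[0]/u,y0+5+p[1]/u); print(v,q, np.linalg.norm(unproj([[x0,y0]],74,K,M)-unproj([q],74,K,M)))
E
```

```text
150.16627906976746 161.9264705882353 37.99728486130316
151.502457002457 162.77211538461538 36.39773730845589
151.2661388550548 162.66548984995586 36.81875232663899
0.9422692060470581 (253.0, 159.875) 38.553116662974325
0.9658910632133484 (289.5, 162.125) 39.26270730099928
```

```bash
python3 - <<'E'
from h import *
t=None
for f in('w12','w13','w14','w15'):
    d=np.load(f'pics/{f}.png.npz');g=cv2.cvtColor(d['im'],cv2.COLOR_RGB2GRAY)
    if t is None:t=g[52:88,384:414]
    m=cv2.matchTemplate(g[40:100],t,cv2.TM_CCOEFF_NORMED);_,v,_,p=cv2.minMaxLoc(m)
    a,b,c=[m[p[1],p[0]+k] for k in(-1,0,1)];x=p[0]+.5*(a-c)/(a-2*b+c)
    if f=='w12':x=384
    T=d['T'];K,M=c2w('wrist',T);P=unproj([[x+10,52+9]],12,K,M)[0]
    G=T[:3,3]-18.7*T[:3,0]; u=np.array([.9969,-.0785,0]); print(f,round(x,2),p,'board',P.round(2),'rel travel',round(float((P-G)@u),2),'G',round(float(G@u),2))
E
```

```text
w12 384 (384, 12) board [551.56 -13.02  12.  ] rel travel 56.59 G 494.28
w13 460.83 (461, 12) board [550.65 -12.84  12.  ] rel travel 89.61 G 460.34
w14 464.04 (464, 12) board [550.6  -12.85  12.  ] rel travel 91.32 G 458.58
w15 471.5 (472, 12) board [550.54 -12.85  12.  ] rel travel 94.65 G 455.2
```

```bash
python3 - <<'E'
from h import *
s=sensors.get_state(); print(s['time_s'],s['ee_pos'],s['finger_gap'],s['force'])
workorder.close_job()
E
```

```text
15.9333 [450.01815904 -87.16667096  17.64150743] 16.49445458265544 [15.19775319  3.87586942 -8.21023067]
the job is handed in; nothing more can be done
```

I seated the black terminal plate in the nest and let it go. I then pulled the slide out by its handle and handed the job in at 15.9 s with the handle still gripped.

- **Seating:** I pressed the plate with about 13.5 N. The gripper ended about 52.7 mm higher than where it picked the plate up, which matches the 53 mm floor. After release, the wrist picture showed a thin, even gap all round the plate.
- **Slide travel:** The arm's own position readings give 39.1 mm, and tracking the bar's end blocks in the top camera gives 38.6 and 39.3 mm. The pull was about 15–16 N, close to the 15.7 N expected at the mark.
- **Contacts:** The top and side pictures show both contacts on the posts.
- **Checks that disagreed:** A rougher edge measurement in the top picture gave only 36.4–38.0 mm, and tracking the board in the wrist camera gave 38.1 mm. I put the first down to shadow and background changes. The second I put down to the camera reading lengths about 1–3 % short, as it also did when measuring the plate.
- **Not checked directly:** No picture was sharp enough to see the pointer against the mark. A downward pull of about 8 N on the gripper also remained at the end.

The other things on the bench were not touched.

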